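# Sort spring-loaded analyser sample holders by platen push resistance

### The job

Some of the sample holders for the analyser may have worn springs that no longer press the sample firmly up against the mask. Find out which by pushing on the platens inside their apertures, and put the holders with sound, stiff springs in the green rack and those with weak springs in the red rack, each upright and fully inside its rack. Do not tip a holder over, and leave the other things on the desk where they are.

Things in the scene. Friction and masses are not known exactly. Their poses are not given: they have to be found in the camera images.
- holder_1: round sample holder standing upright, one of four alike to the eye: aluminium cup with knurled band, steel mask ring on top; 58 mm diameter, 26 mm high, about 0.3 kg. In the mask's aperture (44 mm across, rim wall 7 mm) the flat top of a sprung platen shows, 8 mm below the rim, 18 mm over the underside; it can be pushed 8 mm down. Origin: centre of the underside, z up.
- holder_2: another sample holder, same shape, size, weight and origin as holder_1. How the springs behave: a sound one holds the platen against the mask with about 10 N, and the platen moves only under a harder push (14 N at the stop); a worn one gives way at about 2 N and takes only about 5 N just before the stop.
- holder_3: another sample holder, same shape, size, weight and origin as holder_1. Which holders have sound and which worn springs changes each time and cannot be seen: it must be felt.
- holder_4: another sample holder, same shape, size, weight and origin as holder_1.
- green_rack: fixed green sheet-metal rack, floor flush with the desk (no step), 80 mm deep, 276 mm long inside, room for four holders in a row. Fence 20 mm high, 3 mm thick, at back and both ends; the long front is open toward the holders. Origin mid-floor; x points from the open front (x = -0.040) to the back fence (inner face x = +0.040), y along it (end fences at y = +-0.138). For sound, stiff springs.
- red_rack: fixed red sheet-metal rack, floor flush with the desk (no step), 80 mm deep, 276 mm long inside, room for four holders in a row. Fence 20 mm high, 3 mm thick, at back and both ends; the long front is open toward the holders. Origin mid-floor; x points from the open front (x = -0.040) to the back fence (inner face x = +0.040), y along it (end fences at y = +-0.138). For worn, weak springs.
- powder_pot: bystander: brown powder pot with black screw lid, 37 mm diameter, 40 mm high, beyond the holders; origin under its centre.
- metal_puck: bystander: cream turned puck, 25 mm diameter, 18 mm high, beyond the holders; origin under its centre.
- pen: bystander: black pen lying on the desk to the right, 145 mm long along its y, 9 mm high; origin under its middle.
Mind the look-alikes: they are no part of the job. What is shaped like the holder_4 but orange or yellow is not meant.

How it is judged:
At the end, for the whole second after the job is handed in: Every holder with a stiff spring stands in the green rack and every one with a weak spring in the red rack (a stiff spring shows as more than 13 N summed over the holder's contacts): upright within 0.1 rad, down on the desk, at rest, and inside the rack, at most some 6 mm past its open edge (((contact force between holder_1 and anything else above 13 N and (x of holder_1 in the frame of green_rack between -0.017 and 0.02 m and y of holder_1 in the frame of green_rack between -0.122 and 0.122 m)) or (contact force between holder_1 and anything else below 13 N and (x of holder_1 in the frame of red_rack between -0.017 and 0.02 m and y of holder_1 in the frame of red_rack between -0.122 and 0.122 m))) and height (world z) of each of holder_1, holder_2, holder_3, holder_4 below 0.006 m and angle between each of holder_1, holder_2, holder_3, holder_4's own z axis and vertical below 0.1 rad and linear speed of each of holder_1, holder_2, holder_3, holder_4 below 0.02 m/s and ((contact force between holder_2 and anything else above 13 N and (x of holder_2 in the frame of green_rack between -0.017 and 0.02 m and y of holder_2 in the frame of green_rack between -0.122 and 0.122 m)) or (contact force between holder_2 and anything else below 13 N and (x of holder_2 in the frame of red_rack between -0.017 and 0.02 m and y of holder_2 in the frame of red_rack between -0.122 and 0.122 m))) and ((contact force between holder_3 and anything else above 13 N and (x of holder_3 in the frame of green_rack between -0.017 and 0.02 m and y of holder_3 in the frame of green_rack between -0.122 and 0.122 m)) or (contact force between holder_3 and anything else below 13 N and (x of holder_3 in the frame of red_rack between -0.017 and 0.02 m and y of holder_3 in the frame of red_rack between -0.122 and 0.122 m))) and ((contact force between holder_4 and anything else above 13 N and (x of holder_4 in the frame of green_rack between -0.017 and 0.02 m and y of holder_4 in the frame of green_rack between -0.122 and 0.122 m)) or (contact force between holder_4 and anything else below 13 N and (x of holder_4 in the frame of red_rack between -0.017 and 0.02 m and y of holder_4 in the frame of red_rack between -0.122 and 0.122 m)))); the robot touches nothing.
It fails at once if a holder is tipped over or thrown off its base (angle between any of holder_1, holder_2, holder_3, holder_4's own z axis and vertical above 0.6 rad).
It fails at once if a bystander is moved by more than 30 mm (distance of any of powder_pot, metal_puck, pen from where it was at the start of the episode above 0.03 m).
It also fails if it takes over 64 s, if anything falls off the work surface, if the arm or the gripper's body presses on something with over 40 N, if the wrist force passes 120 N, or if a joint passes its speed limit or range.

### The arm

A 7-joint arm with a two-finger parallel gripper is mounted at the origin on a cart in front of the work surface, level with it; the furniture and walls round the work are solid. World frame = base frame: x ahead of the robot, y to its left, z up, the work surface at z = 0. Lengths are in m, angles in rad, forces in N, time in s.
With the tool pointing down it reaches from about 0.425 to 0.8 m from the base axis. Payload 8.3 kg.
Tool frame: the origin (TCP) lies on the mounting face of the last link; the fingertips stand 173 mm ahead of it and the grasp point (between the pads) lies 155 mm ahead of it; z points along the fingers, y is the line along which they close (so a half turn about z gives the same grasp; the last joint's range is limited). The gripper opens to 85 mm and grips with 20 to 120 N. Pads are 22 mm wide; open, the fingers measure 114 mm over their backs; the gripper's body (76 mm by 85 mm) begins 54 mm behind the grasp point. The pads swing forward as they close: fully open they stand 13 mm farther back than shut.
Start: joints at [1.095, 0.383, 0.016, 1.37, -0.006, 1.388, -0.046], TCP at [0.251, -0.572, 0.405] pointing down, gripper open.
Joint ranges: [-2.95, 2.95], [-0.25, 2.06], [-1.52, 1.56], [0.18, 2.33], [-1.44, 4.58], [0.02, 2.06], [-3.01, 3.01]. Speed limits (rad/s): [2.39, 2.39, 3.01, 3.01, 3.14, 3.14, 3.14].

### API

Orientations are given as a rotation vector (axis times angle).
In Python, from cell import arm, hand, solver, telemetry, cams, workorder gives the robot as it stands. The module is installed in compiled form; this text tells all that it offers. Calls block until the motion is done:
- arm.goto(position, orientation): joint-space move of the TCP to a pose.
- arm.move_linear(position, attitude=None, vel=0.15): straight line of the TCP; attitude=None keeps the orientation; vel is the mean speed in m/s.
- arm.move_j(angles): joint-space move.
- hand.move_gripper(opening, newtons=None): opening from 0.0 (shut) to 1.0 (fully open); newtons is the grip in N (None keeps the last); returns when the fingers have stopped.
- arm.wait(seconds).
- solver.solve_ik(position, orientation): joint angles nearest the present ones, or None.
- telemetry.state(): the state.
- cams.grab_frame(name): name is "scene" or "top"; returns (picture, depth): 400x640x3 uint8, red, green, blue; 400x640 float32, m along the optical axis (not along the pixel's ray), 0 where there is no reading.
- cams.camera_info(name): a dict with "vfov" (degrees; the focal length in pixels is half the picture's height over the tangent of half this angle, whatever the lens; pixels are square), "cx", "cy" (the principal point, pixels), "R" (3x3) and "t" (3): a world point X has camera coordinates R X + t. Camera axes: x right, y down, z forward; pixel columns grow to the right and rows downward; lengths in m; the calibration is good to about 2 mm. A picture is of the moment at which its call begins. camera_info takes no time and is no camera call.
A pose or a line that the arm cannot do raises arm.IKError and nothing moves.
- workorder.hand_in(): hands the job in; it is judged then, once.
The state is a dict: "time_s": time; "joint_positions": joint angles; "joint_velocities": joint speeds; "effort": joint torques, N m; "ee_pos": TCP position; "tool_rot": TCP orientation; "ft_force": force on the tool from outside, world axes, zero at the start; "moment": the same for the moment, N m; "width": opening from 0.0 (shut) to 1.0 (fully open); "grip_force": force on a finger pad.
Only numpy, scipy, OpenCV 4.12 (cv2) and the standard library are available. Lean on these libraries where they do the work, as an engineer would, in place of code of your own. Each camera call takes 0.05 s, during which the arm holds its last target. There are 200 camera calls.

## Working session

There is one attempt and no reset: what is moved stays moved. The work goes in short steps, each a Python script; the robot and the scene stay as the last script left them, time stands still between calls to the robot, and variables do not carry over. Pictures are saved under pics/ and viewed, at most 10 in all, crops included, and the job is handed in when it is done.

```bash
mkdir -p pics; python3 - <<'E'
from cell import arm,hand,solver,telemetry,cams
import cv2,numpy as np
for n in("scene","top"):
    p,d=cams.grab_frame(n); cv2.imwrite(f"pics/{n}0.png",p[...,::-1]); np.savez(f"{n}0.npz",p=p,d=d)
    print(n,cams.camera_info(n),(d>0).mean())
s=telemetry.state();print(s["time_s"],s["ee_pos"],s["tool_rot"],s["ft_force"],s["width"])
E
```

```text
scene {'vfov': 44.60423012447548, 'cx': 322.8305693597382, 'cy': 201.85045421613333, 'R': array([[-0.58119632, -0.81371226,  0.00912156],
       [-0.525775  ,  0.36693376, -0.76741141],
       [ 0.62110506, -0.45081257, -0.64109011]]), 't': array([0.51232608, 0.27631483, 1.43887655])} 0.99593359375
top {'vfov': 46.875875639084114, 'cx': 323.89029238121594, 'cy': 200.39172214350953, 'R': array([[-0.01918102, -0.99979197,  0.00693559],
       [-0.99361965,  0.01829059, -0.11128992],
       [ 0.11113991, -0.009026  , -0.99376378]]), 't': array([0.23129484, 0.59067281, 1.18013004])} 0.9962109375
0.1 [ 0.2507086  -0.5723463   0.40375819] [-3.07318236e+00 -6.43526154e-01  6.40605340e-04] [ 0.17993699  0.28555174 -0.93218086] 1.0008640044012374
```

View pics/top0.png

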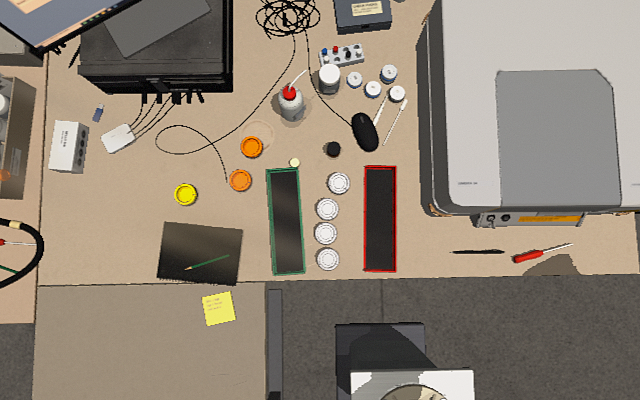

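View pics/scene0.png

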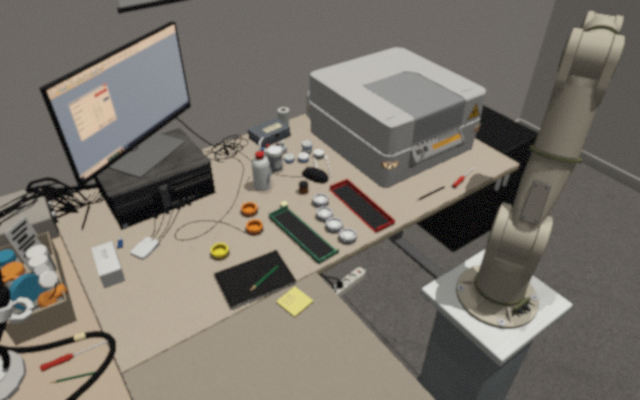

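Top view: four silvery round holders stand in a column at (339,183), (327,209), (326,233), (328,259). The green rack is at (285,220), the red rack at (380,218), the puck at (295,162), the pot at (333,149) and the pen at (478,252). The look-alikes are orange at (252,147) and (240,181) and yellow at (186,194); their colour is wrong. The white-topped vials at (354,80), (373,89), (389,73) and (397,94) are too small. I'll measure now and confirm in one crop.

```bash
cat > h.py <<'E'
import numpy as np,cv2
from cell import arm,hand,solver,telemetry,cams,workorder
def ray(n,u,v,z):
    c=cams.camera_info(n);f=200/np.tan(np.radians(c["vfov"]/2))
    R,t=np.array(c["R"]),np.array(c["t"]);o=-R.T@t
    d=R.T@np.array([(u-c["cx"])/f,(v-c["cy"])/f,1]);return o+d*(z-o[2])/d[2]
def proj(n,X):
    c=cams.camera_info(n);f=200/np.tan(np.radians(c["vfov"]/2))
    q=c["R"]@np.array(X)+c["t"];return f*q[0]/q[2]+c["cx"],f*q[1]/q[2]+c["cy"]
def blobs(p,mask,amin):
    cs,_=cv2.findContours(mask.astype(np.uint8),cv2.RETR_EXTERNAL,cv2.CHAIN_APPROX_NONE)
    return [c for c in cs if cv2.contourArea(c)>amin]
E
python3 - <<'E'
from h import *
Z=np.load("top0.npz");p,d=Z["p"],Z["d"]
hsv=cv2.cvtColor(p,cv2.COLOR_RGB2HSV);H,S,V=[hsv[...,i].astype(int) for i in range(3)]
roi=np.zeros(H.shape,bool);roi[165:285,305:362]=1
for c in blobs(p,roi&(S<45)&(V>90),100):
    (u,v),r=cv2.minEnclosingCircle(c);m=cv2.moments(c);um,vm=m['m10']/m['m00'],m['m01']/m['m00']
    print("holder",u,v,r,ray("top",um,vm,.026)[:2],ray("top",u,v,.026)[:2],ray("top",um+r,vm,.026)[1])
g=(H>45)&(H<90)&(S>80)&(V>40);g[:, :262]=0;g[:,310:]=0;g[:160]=0;g[280:]=0
r=((H<6)|(H>174))&(S>130)&(V>90);r[:, :355]=0;r[:,405:]=0;r[:160]=0;r[280:]=0
for n,m in(("green",g),("red",r)):
    pts=np.argwhere(m)[:,::-1].astype(np.float32)
    W=np.array([ray("top",u,v,.012)[:2] for u,v in pts],np.float32)
    b=cv2.minAreaRect(W);print(n,len(pts),b,cv2.boxPoints(b).tolist(), cv2.boxPoints(cv2.minAreaRect(pts)).tolist())
cv2.imwrite("pics/crop.png",cv2.resize(p[140:285,225:410],None,fx=4,fy=4,interpolation=cv2.INTER_CUBIC)[...,::-1])
E
```

```text
holder 339.5 282.0 21.59292221069336 [0.38146292 0.18281054] [0.38216848 0.18374534] 0.12685460623449513
holder 327.5671691894531 259.14178466796875 11.25620174407959 [0.44178874 0.21325873] [0.44150049 0.21347561] 0.18394203232382877
holder 325.38348388671875 232.90452575683594 11.162094116210938 [0.50998141 0.21782379] [0.50981226 0.21782865] 0.18857058178525732
holder 327.0178527832031 208.85714721679688 11.300518035888672 [0.57381016 0.21178974] [0.57300351 0.2122844 ] 0.1819975266913135
holder 338.456298828125 182.8387908935547 11.113729476928711 [0.64253387 0.1801372 ] [0.64174678 0.18055767] 0.1506412311214228
green 604 ((0.5461299419403076, 0.3233737647533417), (0.28401654958724976, 0.08577282726764679), 3.59885311126709) [[0.40170973539352417, 0.35726165771484375], [0.40709370374679565, 0.2716580033302307], [0.6905501484870911, 0.2894858717918396], [0.6851661801338196, 0.37508952617645264]] [[265.482177734375, 168.75125122070312], [297.74615478515625, 166.44668579101562], [305.34515380859375, 272.8324890136719], [273.0811767578125, 275.1370544433594]]
red 647 ((0.5487881302833557, 0.07244353741407394), (0.08729571849107742, 0.2835974395275116), 87.90320587158203) [[0.4054873585700989, 0.03401300311088562], [0.6888949275016785, 0.023636803030967712], [0.6920889019966125, 0.11087407171726227], [0.40868133306503296, 0.12125027179718018]] [[363.0, 165.0], [396.0, 165.0], [396.0, 271.0], [363.0, 271.0]]
```

View pics/crop.png

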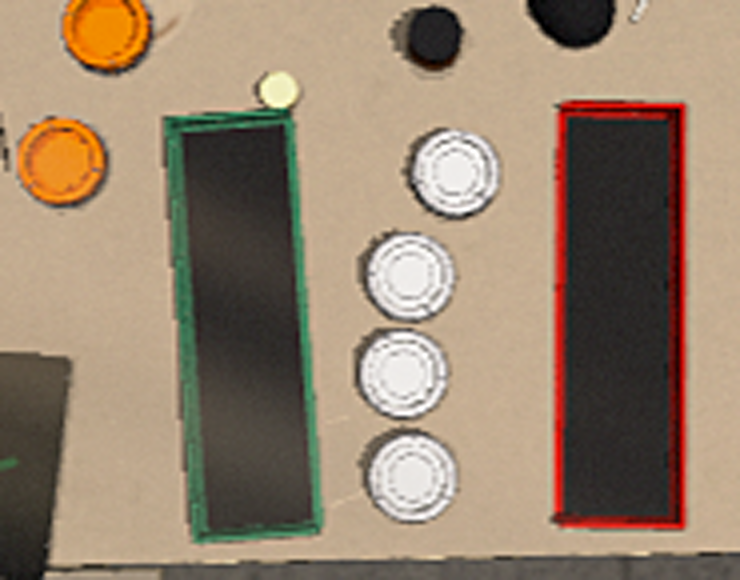

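The crop confirms four silver holders, with the orange discs excluded. Holder centres are (0.442,0.213), (0.510,0.218), (0.574,0.212) and (0.642,0.180); their radius matches 29 mm. Both racks measure about 283 × 86 mm, as they should. First I'll feel holder A.

```bash
cat >> h.py <<'E'
HP=[(.4415,.2133),(.5098,.2178),(.5735,.2120),(.6422,.1803)]
SLOT=[-.099,-.036,.028,.095]
RACK={"green":((.546,.3219),np.radians(3.6),1),"red":((.5489,.0739),np.radians(-2.1),-1)}
def rv(psi): return np.pi*np.array([np.cos(psi/2),np.sin(psi/2),0])
def target(rack,s,xr=-.011):
    o,a,sg=RACK[rack]; L=np.array([np.cos(a),np.sin(a)]); X=sg*np.array([-np.sin(a),np.cos(a)])
    return np.array(o)+xr*X+s*L, a     # s along world +x
def T(): return telemetry.state()["time_s"]
def feel(i):
    x,y=HP[i]; arm.goto([x,y,.215],rv(0)); arm.move_linear([x,y,.197],vel=.08)
    arm.wait(.15); f0=telemetry.state()["ft_force"][2]
    arm.move_linear([x,y,.186],vel=.03); arm.wait(.25)
    s=telemetry.state(); f=s["ft_force"][2]-f0
    print("feel",i,"F",f,"lateral",s["ft_force"],"z",s["ee_pos"],"t",s["time_s"],flush=True)
    arm.move_linear([x,y,.235],vel=.15); return f
def carry(i,rack):
    x,y=HP[i]; hand.move_gripper(1.0)
    arm.move_linear([x,y,.180],vel=.12); hand.move_gripper(0.0,40)
    s=telemetry.state(); print("grip",s["width"],s["grip_force"],s["time_s"],flush=True)
    (tx,ty),a=target(rack,SLOT[i])
    arm.move_linear([x,y,.187],vel=.1); arm.move_linear([tx,ty,.187],rv(a),vel=.12)
    arm.move_linear([tx,ty,.1805],vel=.06)
    hand.move_gripper(min(1,s["width"]+.08)); arm.move_linear([tx,ty,.235],vel=.12)
    print("placed",i,rack,telemetry.state()["width"],T(),flush=True)
E
python3 - <<'E'
from h import *
print(T()); hand.move_gripper(0.0,40); print(T())
arm.goto([.40,-.2,.38],rv(0)); print(T())
feel(0); print(T())
E
```

```text
0.1
0.8667
2.3583
feel 0 F 9.502321265575164 lateral [-1.62461901 -0.70133783  9.83177013] z [0.44190884 0.21365225 0.18673863] t 5.2917
5.7667
```

```bash
python3 - <<'E'
from h import *
for i in(1,2,3): feel(i)
print(T())
E
```

```text
feel 1 F 10.71191925292633 lateral [-1.5595582  -1.50963445 11.59578584] z [0.51024414 0.21813315 0.18708506] t 7.45
feel 2 F 2.5206149022412276 lateral [1.97439982 1.14692373 3.06570669] z [0.57370008 0.21210325 0.18631044] t 9.5917
feel 3 F 3.6572420493498194 lateral [2.00485601 1.31325798 3.37211784] z [0.64239021 0.18037573 0.18633433] t 11.7667
12.2417
```

Holders 0 and 1 are stiff (9.5 and 10.7 N); holders 2 and 3 are weak (2.5 and 3.7 N). I'll carry holder 3 first and check the result.

```bash
python3 - <<'E'
from h import *
carry(3,"red")
p,d=cams.grab_frame("top"); cv2.imwrite("pics/top1.png",cv2.resize(p[140:285,225:410],None,fx=4,fy=4)[...,::-1])
p,d=cams.grab_frame("scene"); cv2.imwrite("pics/scene1.png",cv2.resize(p[150:290,230:420],None,fx=4,fy=4)[...,::-1])
E
```

```text
grip 0.6642513941812332 41.6814124211669 14.025
placed 3 red 0.7422345448949009 16.3583
```

View pics/scene1.png

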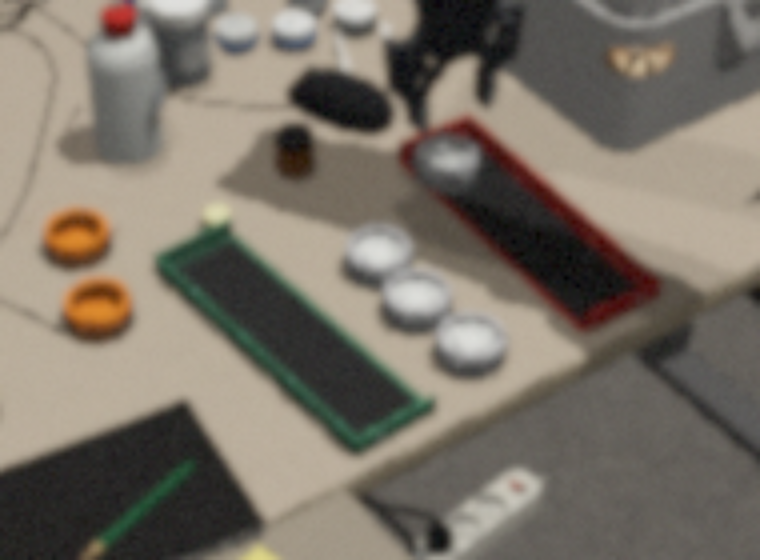

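Holder 3 stands upright in the red rack, at crop (448,163), and the others haven't moved. I'll carry on with the rest.

```bash
python3 - <<'E'
from h import *
for i,r in((2,"red"),(1,"green"),(0,"green")):
    arm.goto([*HP[i],.235],rv(0)); carry(i,r)
arm.goto([.42,.10,.36],rv(0)); arm.goto([.40,-.2,.38],rv(0))
p,d=cams.grab_frame("top"); cv2.imwrite("pics/top2.png",cv2.resize(p[140:285,225:410],None,fx=4,fy=4)[...,::-1])
hsv=cv2.cvtColor(p,cv2.COLOR_RGB2HSV);S,V=hsv[...,1],hsv[...,2]
roi=np.zeros(S.shape,bool);roi[170:270,265:400]=1
for c in blobs(p,roi&(S<45)&(V>110),100):
    (u,v),r=cv2.minEnclosingCircle(c);w=ray("top",u,v,.026)[:2]
    k="green" if w[1]>.2 else "red";o,a,sg=RACK[k];q=w-np.array(o)
    print(k,(u,v,r),w,"rack x",sg*(q@[-np.sin(a),np.cos(a)]),"y",q@[np.cos(a),np.sin(a)])
print(T())
E
```

```text
grip 0.6466814003690128 42.170075261601596 18.45
placed 2 red 0.7245524680438961 21.025
grip 0.6608714209638422 40.951711050001904 23.05
placed 1 green 0.7392212210721543 25.3167
grip 0.6549148289044777 40.76818308793008 27.2333
placed 0 green 0.7343864978993001 29.5083
green (293.0, 257.3333435058594, 11.494062423706055) [0.44790782 0.30338657] rack x -0.012317640451829058 y -0.09906108774247041
green (291.07257080078125, 233.09677124023438, 11.126876831054688) [0.51100782 0.30769236] rack x -0.011982428384795487 y -0.03581523419408528
red (374.6666564941406, 206.4166717529297, 10.937111854553223) [0.57713961 0.08640283] rack x -0.013529232120860997 y 0.027762492764062004
red (374.6767578125, 181.242431640625, 10.820575714111328) [0.64428487 0.08426416] rack x -0.013852454569020895 y 0.09494102668464391
31.675
```

View pics/top2.png

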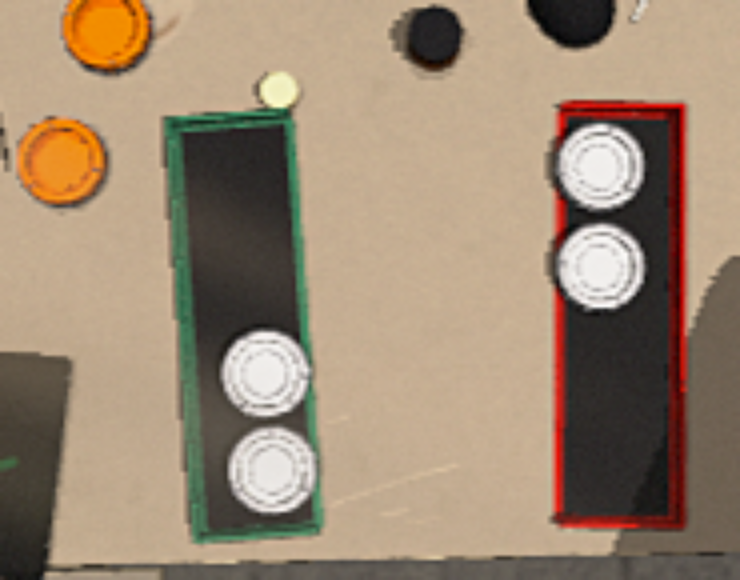

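All four are placed, but they sit at rack x ≈ -0.013, only about 3 mm inside the limit. I have time left, so I'll nudge each one about 9 mm deeper with the closed fingers.

```bash
python3 - <<'E'
from h import *
hand.move_gripper(0.0)
arm.goto([.42,.12,.26],rv(0))
for i,k in((0,"green"),(1,"green"),(2,"red"),(3,"red")):
    P=lambda xr,z:[*target(k,SLOT[i],xr)[0],z]; a=RACK[k][1]
    arm.goto(P(-.072,.225),rv(a)); arm.move_linear(P(-.072,.179),vel=.12)
    arm.move_linear(P(-.0465,.179),vel=.04); arm.move_linear(P(-.06,.179),vel=.08)
    arm.move_linear(P(-.065,.235),vel=.15); print(T(),flush=True)
arm.goto([.43,.10,.36],rv(0)); arm.goto([.40,-.2,.38],rv(0))
p,d=cams.grab_frame("top"); cv2.imwrite("pics/top3.png",cv2.resize(p[140:285,225:410],None,fx=4,fy=4)[...,::-1])
hsv=cv2.cvtColor(p,cv2.COLOR_RGB2HSV);S,V=hsv[...,1],hsv[...,2]
roi=np.zeros(S.shape,bool);roi[170:270,265:400]=1
for c in blobs(p,roi&(S<45)&(V>110),100):
    (u,v),r=cv2.minEnclosingCircle(c);w=ray("top",u,v,.026)[:2]
    k="green" if w[1]>.2 else "red";o,a,sg=RACK[k];q=w-np.array(o)
    print(k,r,w,"rack x",sg*(q@[-np.sin(a),np.cos(a)]),"y",q@[np.cos(a),np.sin(a)])
print(T())
E
```

```text
36.3583
38.8917
41.625
44.1583
green 11.172386169433594 [0.44713481 0.31261267] rack x -0.0030612025605691526 y -0.09925325488191719
green 11.043989181518555 [0.51033147 0.31705182] rack x -0.0025989696309509686 y -0.03590256470074278
red 11.119189262390137 [0.57719578 0.07785405] rack x -0.004988260421760974 y 0.028131888219915052
red 10.850509643554688 [0.64424597 0.07375918] rack x -0.003353105176530453 y 0.09528709935221139
46.3583
```

View pics/top3.png

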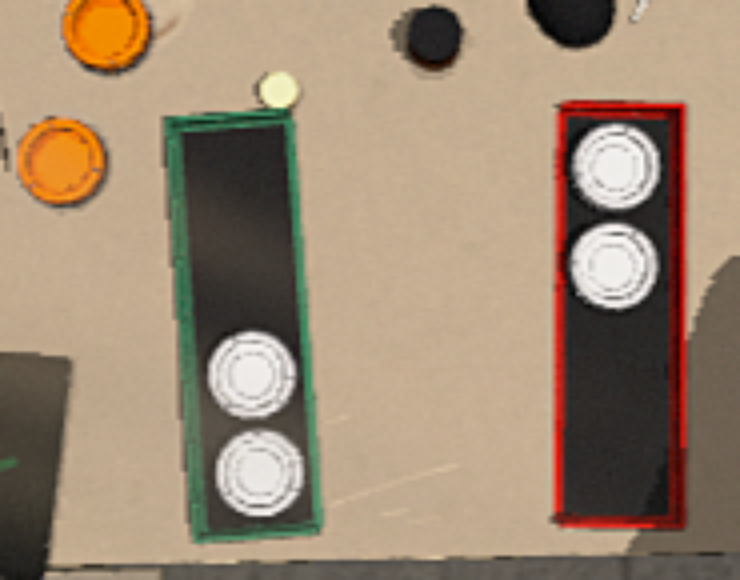

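All four holders are now well inside their racks, two in green at crop (252,374) and (260,473), two in red at (616,166) and (614,266). The puck and pot haven't moved.

```bash
python3 -c "
from h import *
print(workorder.hand_in(),T())"
```

```text
the job is handed in; nothing more can be done
the job is handed in; nothing more can be done
```

I've handed the job in: the two holders with stiff springs (9.5 and 10.7 N) stand in the green rack and the two with weak springs (2.5 and 3.7 N) in the red, and the last arm move ended at about 46 s of the 64 s allowed; no verdict came back.

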